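# Change the cartridge of the pharmacy label printer

### The arm

A 6-joint arm with a two-finger parallel gripper is mounted at the origin on the work surface. World frame = base frame: x ahead of the robot, y to its left, z up, the work surface at z = 0. Lengths are in mm, angles in rad, forces in N, time in s.
With the tool pointing down it reaches from about 300 to 775 mm from the base axis. Payload 14.6 kg.
Tool frame: the origin (TCP) lies midway between the tips of the shut fingers; the grasp point (between the pads) lies 19 mm behind it (manip.hold_point_z is the distance from the TCP to the grasp point, in mm); z points along the fingers, y is the direction in which the jaws open and shut (so a half turn about z gives the same grasp; the last joint's range is limited). The gripper opens to 94 mm and grips with 3 to 60 N. Pads are 16 mm wide; open, the fingers measure 119 mm over their backs; the gripper's body (75 mm by 177 mm) begins 78 mm behind the grasp point.
Start: joints at [1.259, 0.3, 1.521, -0, 1.321, -0.067], TCP at [133.297, 533.593, 205.446] pointing down, gripper open.
Joint ranges: [-3.03, 3.03], [-0.79, 2.21], [0.23, 2.52], [-1.04, 4.18], [0, 3.07], [-2.55, 2.55]. Speed limits (rad/s): [2.22, 2.22, 2.57, 3.14, 3.14, 3.14].

### API

Orientations are given as [roll, pitch, yaw] about the fixed x, y, z axes, in that order (R = Rz(yaw) Ry(pitch) Rx(roll)).
In Python, from cell import manip gives the robot as it stands.
- The arm moves only by the shell command python3 -m crank 'ROWS' [OPENING] [FORCE]. ROWS is JSON, a list of rows, each an object with "offset": the shift along the world's x, y, z in m, a list of three; "spin": the turn about the world's z in degrees. In form: [{"offset": [dx, dy, dz], "spin": spin}, ...]. A call has exactly 8 rows; each row is the pose to reach, as a shift and turn from the pose measured when the call began; what a row does not reach only later rows make up. A row lasts 1/12 s, in which the tool goes at most 41.7 mm and 7.16 degrees, less where a joint would pass 70% of its speed; a pose out of reach is approached as far as the arm can. A call with a gripper value outside its range is refused whole. OPENING is the opening, from 0 (shut) to 1 (fully open), set as the call begins (- or left out, the last holds). The fingers move at their own pace and stop on an object; FORCE is the grip in N (left out, the last holds). Time passes only in rows, so rows that repeat a pose let the fingers close, or fill a call up. It gives the time, the measured TCP pose, the force and the opening at its end, in the units of the state.
- manip.read_state(): the state, without advancing time (a new reading comes with each control period).
- manip.camera(name): name is "scene" or "top" or "wrist"; returns a dict with "pixels" (384x512x3 uint8, red, green, blue), "fx", "fy", "cx", "cy" (pixels), "extrinsics" (4x4, takes a point from world to camera coordinates); the wrist camera has in their place "hand_eye" (4x4, takes a point from camera to tool coordinates, whose origin is the TCP and whose axes are the flange's). Camera axes: x right, y down, z forward; pixel columns grow to the right and rows downward; lengths in mm; the calibration is good to about 2 mm. A picture is of the moment at which its call begins: read the wrist's pose just before it. There is no depth.
- manip.sign_off(): hands the job in, once; it reports no verdict.
Trained networks look in a picture, given as the dict that the camera call returned (one of the last four; its "shot" number tells which), for a name from the list of things; names that differ only in an ending like _2 or _b are one class to them, and where a whole thing is asked for, a point or a joint stands for the part that bears it (a point fixed in the world has none). Each returns a list of dicts, best first, with "conf" (0 to 1); they miss things now and then, are a little off and sometimes report something else, mostly with a low value. They report only what shows in the picture. A call takes as long as a camera call. They do not tell look-alikes from the thing itself.
- manip.search_frame(picture, name): "location" ([x, y, z] in mm, in world coordinates, good to about 4 mm: the middle of the surface that is visible of it).
- manip.masks_of(picture, name): "mask" (384x512 bool, what is visible of it).
The state is a dict: "clock": time; "joints": joint angles; "qd": joint speeds; "effort": joint torques, N m; "eef_pos": TCP position; "eef_rot": TCP orientation; "wrist_force": force on the tool from outside, world axes, zero at the start; "moment": the same for the moment, N m; "finger_gap": finger opening in mm.
Only numpy, scipy, OpenCV 4.12 (cv2) and the standard library are available. Lean on these libraries where they do the work, as an engineer would, in place of code of your own. Each camera call takes 0.05 s, during which the arm holds its last target. There are 200 camera calls.

### The job

The pharmacy's label printer has run out: press its blue release button so the cover springs open, lift out the spent cartridge and put it in the green take-back box, then load the fresh yellow-grip cartridge from the black mat, its label mouth to the printer's front, fully down in the bay. Close the cover until it latches, then press the long feed bar at its middle, so both ends go fully down evenly, and let it come up again. Do not move or knock over anything else on the bench.

Things in the scene. Friction and masses are not known exactly. Their poses are not given: they have to be found in the camera images.
- printer: White desktop label printer, 220 (x) x 180 (y) x 122 mm, fixed. Origin: centre of its underside; x runs from its front (robot side) to its rear, y to its left, z up. The front 65 mm is a level deck 85 mm above the bench with button and feed bar. Behind it the cartridge chamber (x -45 to 110 mm, 156 mm wide inside, rim 110 mm above the bench) with the hinged cover on top.
- release_top (a point): Centre of the level top of the round blue release button (27 mm across, 97 mm above the bench at rest), at the right front of the deck: 86 mm in front of and 66 mm to the right of the printer's origin. Pressed down from above, it goes 7 mm down and drifts 4 mm to the rear; it springs back.
- release (a joint): Travel of the release button along its slanting path: 0 up, 0.008 m fully down (7 mm lower); about 1.5 N starts it, about 7 N is fully down. The latch lets go at 0.005 (some 4.5 mm lower) and the cover springs open by itself. The button also dips as the latch snaps shut.
- cover (a joint): Angle of the printer's flat cover: 0 shut (0.01 when latched), 1.5 rad at its stop, almost upright, leaning to the front. Once unlatched a spring opens it in about 1 s (2 N at its front edge). To shut it, push its back near the free edge forward and down in an arc about the hinge, then press it down there (about 6 N, to 0) until the catch snaps; else it springs open again.
- cover_edge (a point): Middle of the cover's front edge, half-way through its 12 mm thickness. It moves with the cover on an arc of 158 mm about the hinge; shut, it is 58 mm in front of the printer's origin and 116 mm above the bench; at the stop about 268 mm above the bench. The cover is 180 mm wide.
- cover_hinge (a point): Fixed point on the cover's hinge line, which runs along the printer's y at the rear: 100 mm behind the printer's origin, 110 mm above the bench. Shut, the cover's underside lies at this height and its top 12 mm higher.
- bay (a point): Centre of the floor of the cartridge bay, 28 mm above the bench, 10 mm behind the printer's origin (x = 10, y = 0 mm), axes as the printer's. A recess 60 (x) x 116 (y) mm with guide walls 28 mm high: a cartridge has 3 mm of play on each side. Above the guides the chamber is 156 mm wide. The cover's hinge is 90 mm behind this point.
- spent_center (a point): Centre (half-way up) of the spent cartridge, standing in the bay under the cover. White body 54 (x) x 110 (y) x 40 mm high with a yellow grip fin 36 (x) x 18 (y) x 30 mm high on its middle; 70 mm high in all: body top 5 mm, fin top 35 mm above this point. x runs from its label mouth to its back, z up. 0.11 kg. Windows show a bare core. Grip the fin across its 18 mm (along y).
- fresh_center (a point): Centre (half-way up) of the fresh cartridge: same shape, sizes and axes as the spent one, also with a yellow grip fin, its windows filled by the white label roll; about 0.20 kg. It stands on the black mat (6 mm thick) beside a red-grip cartridge of another kind.
- fresh_mouth (a point): Middle of the label mouth of the fresh cartridge, the dark slot along one of its long sides, with a strip of label showing: 27 mm from its centre along its -x, 5 mm below the centre. When loaded it faces the printer's front deck.
- takeback_in (a point): Centre of the inner floor of the green take-back box, an open box 200 (x) x 170 (y) x 55 mm high with 4 mm walls, fixed, its inner floor about 4 mm above the bench. Axes: x along its 200 mm side, z up.
- feed_bar_mid (a point): Middle of the top of the long grey feed bar, 106 (y) x 19 (x) mm, at the front of the deck, 95 mm above the bench at rest; a short dark line marks the middle. It lies 92 mm in front of and 24 mm to the left of the printer's origin. Pressed straight down; it springs back.
- feed_bar (a joint): Travel of the middle of the feed bar: 0 up, 0.005 m fully down; about 1.4 N starts it and 5.9 N is fully down.
- feed_bar_tip (a joint): Sideways tipping of the feed bar about its middle: 0 level, positive with its left (+y) end up, up to 0.12 rad either way; it tips by 0.01 rad for each 0.05 N m, so a push of 6 N 20 mm from the middle tips it 0.024 rad. It springs back level.
- spare_red_center (a point): Centre of the red-grip cartridge, same size as the others, of another kind, on the black mat: to be left alone.
- jar_yellow: Bystander: white ointment jar with yellow cap, 63 mm across, 72 mm high, origin at the centre of its underside.
- jar_red: Bystander: white ointment jar with red cap, 71 mm across, 62 mm high, origin at the centre of its underside.
- amber: Bystander: amber glass bottle, 60 mm across, 135 mm high, origin at the centre of its underside.
- mortar: Bystander: white mortar 132 mm across and 72 mm high with its pestle leaning in it (116 mm high), origin at the centre of its underside.
- spatula: Bystander: spatula 150 mm long lying on the bench.
There are look-alikes about, which are no part of the job. What is shaped like the part that bears fresh_center but purple is not meant.

How it is judged (in metres and radians):
On the way, in this order (a step that is already met when the one before it is completed fails the run):
1. the cover has sprung open to its stop (value of joint cover above 1.4 rad), for 0.2 s.
2. the spent cartridge lies in the take-back box, let go (x of spent_center in the frame of takeback_in between -0.085 and 0.085 m and y of spent_center in the frame of takeback_in between -0.07 and 0.07 m and z of spent_center in the frame of takeback_in below 0.06 m and contact force between the fingers and anything else below 0.1 N), for 0.2 s.
3. the fresh cartridge is fully down in the bay, mouth to the front, let go, the cover still open (x of fresh_center in the frame of bay between -0.006 and 0.006 m and y of fresh_center in the frame of bay between -0.006 and 0.006 m and z of fresh_center in the frame of bay below 0.039 m and x of fresh_mouth in the frame of bay below -0.018 m and contact force between the fingers and anything else below 0.1 N and value of joint cover above 1.3 rad), for 0.1 s.
4. the cover is shut (value of joint cover below 0.03 rad), for 0.2 s.
5. the feed bar is fully down and level, the cover shut (value of joint feed_bar above 0.004 m and value of joint feed_bar_tip between -0.035 and 0.035 rad and value of joint cover below 0.03 rad), for 0.05 s.
At the end, for the whole second after the job is handed in: The cover is latched shut (within 0.03 rad) over the fresh cartridge, which stands on the bay floor (within 4 mm of fully down and 6 mm of the bay's centre) with its mouth to the front; the spent cartridge lies at rest inside the take-back box; the button and the feed bar are up (within 1.5 mm) (value of joint cover below 0.03 rad and value of joint each of feed_bar, release below 0.0015 m and x of fresh_center in the frame of bay between -0.006 and 0.006 m and y of fresh_center in the frame of bay between -0.006 and 0.006 m and z of fresh_center in the frame of bay below 0.039 m and x of fresh_mouth in the frame of bay below -0.018 m and x of spent_center in the frame of takeback_in between -0.085 and 0.085 m and y of spent_center in the frame of takeback_in between -0.07 and 0.07 m and z of spent_center in the frame of takeback_in below 0.06 m and linear speed of spent below 0.02 m/s); the robot touches nothing.
It fails at once if the red-grip cartridge is moved (distance of spare_red_center from where it was at the start of the episode above 0.03 m).
It fails at once if a jar is moved or knocked over (distance of any of jar_yellow, jar_red from where it was at the start of the episode above 0.03 m).
It fails at once if the bottle, the mortar or the spatula is moved (distance of any of amber, mortar, spatula from where it was at the start of the episode above 0.03 m).
It also fails if it takes over 72 s, if anything falls off the work surface, if the arm or the gripper's body presses on something with over 40 N, if the wrist force passes 120 N, or if a joint passes its speed limit or range.

## Working session

There is one attempt and no reset: what is moved stays moved. The work goes in short steps, Python scripts to look and compute and a shell command to move; the robot and the scene stay as the last step left them, time stands still between calls to the robot, and variables do not carry over. Pictures are saved under pics/ and viewed, about 8 in all and at most 12, crops included, and the job is handed in when it is done.

```bash
mkdir -p pics; ls; cat > h.py <<'E'
import numpy as np,cv2,json
from cell import manip
def save(c,name,crop=None,scale=1):
    p=cv2.cvtColor(np.array(c["pixels"]),cv2.COLOR_RGB2BGR)
    if crop: x0,y0,x1,y1=crop; p=p[y0:y1,x0:x1]
    p=cv2.resize(p,None,fx=scale,fy=scale,interpolation=cv2.INTER_CUBIC); cv2.imwrite("pics/"+name,p)
def proj(c,P):
    q=np.array(c["extrinsics"])@np.array([*P,1]); return c["fx"]*q[0]/q[2]+c["cx"],c["fy"]*q[1]/q[2]+c["cy"]
def ray(c,u,v,z):
    E=np.array(c["extrinsics"]);R=E[:3,:3];o=-R.T@E[:3,3]
    d=R.T@np.array([(u-c["cx"])/c["fx"],(v-c["cy"])/c["fy"],1]); return o+d*(z-o[2])/d[2]
E
python3 - <<'E'
from h import *
s=manip.read_state();print(s)
cs={n:manip.camera(n) for n in("scene","top")}
a=[cs[n]["pixels"] for n in cs]
for n in cs:
    save(cs[n],n+"0.png",scale=1.5)
    for k in "printer release_top feed_bar_mid cover_edge fresh_center fresh_mouth spare_red_center takeback_in jar_yellow jar_red amber mortar spatula".split():
        try:
            r=manip.search_frame(cs[n],k)
            print(n,k,[(np.round(d["location"]).tolist(),round(d["conf"],2),np.round(proj(cs[n],d["location"])).tolist()) for d in r[:4]])
        except Exception as e: print(k,e)
E
```

```text
pics
{'clock': 0.0, 'joints': array([ 1.25938787e+00,  3.00475562e-01,  1.52160131e+00, -2.30081917e-05,
        1.32070864e+00, -6.65958078e-02]), 'qd': array([ 0.00067058,  0.00075856,  0.0016296 , -0.00173928,  0.00029936,
        0.00049502]), 'effort': array([ 3.82828721e-04, -5.31811309e+01, -3.52726436e+01,  7.08091585e-02,
        2.45242351e-02, -7.36947868e-05]), 'eef_pos': array([133.22819331, 533.3370288 , 204.87533142]), 'eef_rot': array([-3.14040095e+00, -5.71446871e-05,  2.89678568e+00]), 'wrist_force': array([-0.84786419,  0.07450509, -0.75222027]), 'moment': array([ 0.02332796, -0.00207623,  0.00115429]), 'finger_gap': 93.66993124714924}
scene printer [([623.0, 27.0, 124.0], 0.7, [234.0, 208.0])]
scene release_top [([624.0, 26.0, 120.0], 0.52, [233.0, 210.0])]
scene feed_bar_mid [([470.0, 31.0, 94.0], 0.44, [256.0, 179.0])]
scene cover_edge [([606.0, 12.0, 123.0], 0.65, [231.0, 203.0]), ([380.0, 141.0, 67.0], 0.33, [300.0, 175.0])]
scene fresh_center [([408.0, 348.0, 50.0], 0.66, [364.0, 203.0]), ([379.0, 540.0, 44.0], 0.57, [431.0, 214.0])]
scene fresh_mouth [([410.
[... 1169 characters left out ...]
0])]
top spare_red_center [([517.0, 338.0, 50.0], 0.9, [178.0, 219.0]), ([384.0, 341.0, 43.0], 0.73, [176.0, 265.0]), ([557.0, 5.0, 118.0], 0.33, [294.0, 201.0])]
top takeback_in [([514.0, -326.0, 3.0], 0.6, [401.0, 222.0])]
top jar_yellow [([367.0, 134.0, 68.0], 0.8, [248.0, 271.0]), ([721.0, -219.0, 87.0], 0.22, [369.0, 147.0])]
top jar_red [([362.0, -116.0, 62.0], 0.8, [336.0, 272.0]), ([555.0, 9.0, 121.0], 0.43, [293.0, 202.0]), ([470.0, 29.0, 94.0], 0.18, [285.0, 233.0])]
top amber [([719.0, -219.0, 90.0], 0.79, [369.0, 147.0])]
top mortar [([753.0, 274.0, 50.0], 0.93, [202.0, 141.0])]
top spatula [([749.0, -2.0, 1.0], 0.73, [292.0, 147.0]), ([556.0, 11.0, 121.0], 0.68, [292.0, 201.0])]
```

View pics/top0.png

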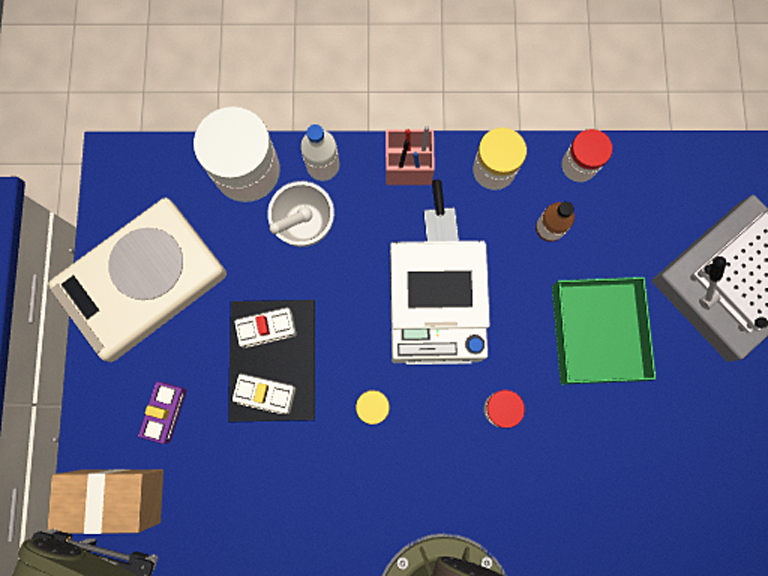

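View pics/scene0.png

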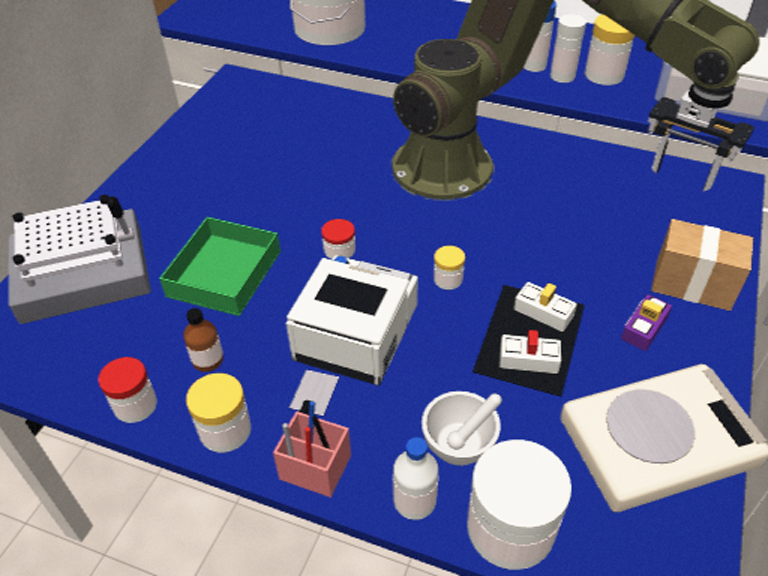

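Candidates for the fresh cartridge, in the 1.5x top picture:
- yellow fin on the black mat (262,393): this one fits the description
- red fin on the mat (263,326): the spare
- purple body with a yellow fin (161,412): the look-alike

I'll check this in a crop and measure the printer.

```bash
python3 - <<'E'
from h import *
c=manip.camera("top"); s=manip.camera("scene")
save(c,"crop1.png",(145,195,220,290),6)
b=cv2.cvtColor(np.array(c["pixels"]),cv2.COLOR_RGB2HSV)
for n,(u,v,z) in {"button":(316.7,229.3,97),"bar":(284.7,232.7,95),"cRL":(261,161.3,122),"cRR":(324.7,161.3,122),"jarR":(336.5,272.5,62),"jarY":(248.5,271.5,72),"boxRL":(370,188,55),"boxRR":(429,186,55),"boxFR":(436.5,252,55),"boxFL":(376,255,55),"fin":(174,262,76),"finred":(175.5,217,76)}.items(): print(n,ray(c,u,v,z).round(1))
print(ray(s,340/1.5,260/1.5,97))
for k in ("release","feed_bar","cover","printer"):
  try:
    for r in manip.masks_of(c,k)[:2]:
      m=np.array(r["mask"]); ys,xs=np.nonzero(m); print(k,r["conf"],m.sum(),xs.mean(),ys.mean(),cv2.minAreaRect(np.c_[xs,ys].astype(np.float32)))
  except Exception as e: print(k,e)
E
```

```text
button [479.9 -58.7  97. ]
bar [470.8  30.7  95. ]
cRL [669.5  96.4 122. ]
cRR [669.2 -82.9 122. ]
jarR [ 361.4 -116.1   62. ]
jarY [364.5 132.   72. ]
boxRL [ 606.1 -224.2   55. ]
boxRR [ 611.8 -398.1   55. ]
boxFR [ 418.8 -405.7   55. ]
boxFL [ 410.6 -232.    55. ]
fin [391.1 340.6  76. ]
finred [518.3 340.3  76. ]
[480.17396175 -57.89779882  97.        ]
release 0.54 54 316.48148148148147 229.4814814814815 ((316.5, 229.5), (7.0, 7.0), 90.0)
feed_bar 0.64 206 282.7669902912621 232.45145631067962 ((284.0, 233.0), (6.0, 36.0), 90.0)
feed_bar 0.49 293 285.3037542662116 232.18088737201364 ((284.5, 232.0), (8.0, 37.0), 90.0)
cover 0.8 3652 292.59830230010954 190.67086527929902 ((292.63427734375, 190.40603637695312), (57.00800704956055, 64.50607299804688), 88.69805145263672)
printer 0.76 5192 292.41409861325116 201.24499229583975 ((292.5, 201.5), (81.0, 65.0), 90.0)
printer 0.3 528 369.4375 147.64583333333334 ((369.5000305175781, 147.5), (21.21320343017578, 29.698482513427734), 45.0)
```

View pics/crop1.png

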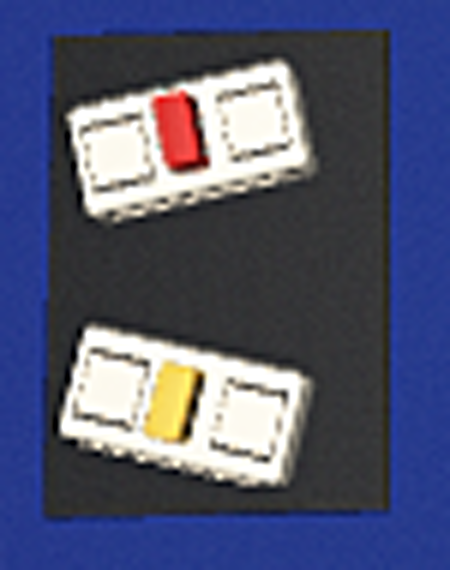

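The crop shows the yellow-fin fresh cartridge at crop (175,400) and the red one at (178,130). The printer is almost square to the world, with its origin near (564,7). I'll move above the button with the fingers shut.

```bash
python3 -m crank '[{"offset":[0.02,-0.035,0.01],"spin":2},{"offset":[0.04,-0.07,0.02],"spin":4},{"offset":[0.06,-0.105,0.03],"spin":6},{"offset":[0.08,-0.14,0.03],"spin":8},{"offset":[0.10,-0.175,0.03],"spin":10},{"offset":[0.12,-0.21,0.03],"spin":12},{"offset":[0.14,-0.245,0.03],"spin":14},{"offset":[0.16,-0.28,0.03],"spin":14}]' 0 20
python3 -m crank '[{"offset":[0.02,-0.035,0],"spin":0},{"offset":[0.04,-0.07,0],"spin":0},{"offset":[0.06,-0.105,0],"spin":0},{"offset":[0.08,-0.14,0],"spin":0},{"offset":[0.10,-0.175,0],"spin":0},{"offset":[0.12,-0.21,0],"spin":0},{"offset":[0.14,-0.245,0],"spin":0},{"offset":[0.16,-0.28,0],"spin":0}]'
python3 -c "
from h import *
s=manip.read_state();print(s['clock'],s['eef_pos'],s['eef_rot'],s['joints'],s['finger_gap'])"
```

```text
clock: 2.37
eef_pos: [293.7, 251.9, 235.7]
eef_rot: [3.141, 0.001, -3.139]
wrist_force: [0.3, 1.3, 0.5]
finger_gap: 44.2
clock: 3.03
eef_pos: [454.3, -30.3, 235.9]
eef_rot: [3.141, 0.001, -3.14]
wrist_force: [-0.4, 0.8, -0.2]
finger_gap: 1.2
3.0333 [454.25904098 -30.32530735 235.88242739] [ 3.14124465e+00  1.31620444e-03 -3.13970262e+00] [-1.47459547e-01  6.09213766e-02  1.73109989e+00  5.53622116e-04
  1.34832164e+00 -1.72026795e+00] 1.2038767589287969
```

```bash
cat >> h.py <<'E'
from scipy.spatial.transform import Rotation as Ro
def wcam():
    s=manip.read_state();c=manip.camera("wrist")
    T=np.eye(4);T[:3,:3]=Ro.from_euler("xyz",s["eef_rot"]).as_matrix();T[:3,3]=s["eef_pos"]
    c["extrinsics"]=np.linalg.inv(T@np.array(c["hand_eye"])); return c,s
E
python3 - <<'E'
from h import *
c,s=wcam(); save(c,"w1.png",scale=1.5)
T=np.linalg.inv(c["extrinsics"]);print(T.round(2),c["fx"])
for k in ("release","feed_bar","cover","printer"):
    for r in manip.masks_of(c,k)[:2]:
      m=np.array(r["mask"]); ys,xs=np.nonzero(m); print(k,round(r["conf"],2),m.sum(),xs.mean(),ys.mean(),cv2.minAreaRect(np.c_[xs,ys].astype(np.float32)))
      print(ray(c,xs.mean(),ys.mean(),97).round(1),ray(c,xs.mean(),ys.mean(),95).round(1))
E
```

```text
[[-0.0000e+00  9.6000e-01  2.8000e-01  3.7180e+02]
 [ 1.0000e+00  0.0000e+00 -0.0000e+00 -2.9790e+01]
 [-0.0000e+00  2.8000e-01 -9.6000e-01  4.1462e+02]
 [ 0.0000e+00  0.0000e+00  0.0000e+00  1.0000e+00]] 307.21438257070406
release 0.54 16577 296.8760933823973 225.02980032575255 ((290.0986328125, 263.356201171875), (194.59117126464844, 170.25894165039062), 89.454345703125)
[502.7  18.4  97. ] [503.5  18.7  95. ]
feed_bar 0.72 1770 309.45028248587573 196.82090395480225 ((309.97967529296875, 196.94268798828125), (19.227210998535156, 96.21297454833984), 88.8982925415039)
[469.8  30.6  97. ] [470.5  31.   95. ]
cover 0.58 6188 312.8282159017453 265.1339689722043 ((290.3306884765625, 298.08013916015625), (124.69819641113281, 169.18121337890625), 89.11176300048828)
[552.6  39.   97. ] [553.7  39.4  95. ]
printer 0.69 16558 297.0773040222249 225.13189998792126 ((290.1639099121094, 263.38677978515625), (194.553955078125, 170.15704345703125), 89.4437484741211)
[502.8  18.6  97. ] [503.7  19.   95. ]
```

View pics/w1.png

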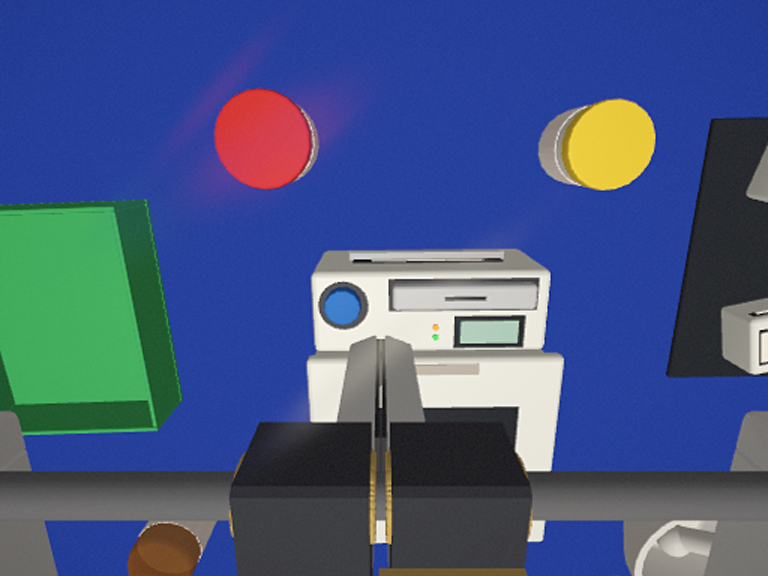

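The wrist picture shows the button at (343,305) and the feed bar's mark at (465,297), with the printer square.

```bash
python3 - <<'E'
from h import *
c,s=wcam()
print(ray(c,343/1.5,305/1.5,97),ray(c,465/1.5,297.5/1.5,95),ray(c,390/1.5,310/1.5,95),ray(c,538/1.5,308/1.5,95),ray(c,308/1.5,355/1.5,122),ray(c,562/1.5,355/1.5,122))
E
```

```text
[476.44412566 -54.38179997  97.        ] [471.09931341  34.14270757  95.        ] [480.85448602 -20.22099667  95.        ] [478.97302828  87.90887599  95.        ] [504.56446331 -77.13999124 122.        ] [503.99063319  98.08690594 122.        ]
```

```bash
python3 -m crank '[{"offset":[0.010,-0.015,-0.03],"spin":0},{"offset":[0.02,-0.027,-0.06],"spin":0},{"offset":[0.02,-0.027,-0.09],"spin":0},{"offset":[0.02,-0.027,-0.115],"spin":0},{"offset":[0.02,-0.027,-0.128],"spin":0},{"offset":[0.02,-0.027,-0.135],"spin":0},{"offset":[0.02,-0.027,-0.135],"spin":0},{"offset":[0.02,-0.027,-0.135],"spin":0}]' 0
python3 -m crank '[{"offset":[0,0,-0.003],"spin":0},{"offset":[0,0,-0.006],"spin":0},{"offset":[0,0,-0.0085],"spin":0},{"offset":[0.001,0,-0.0095],"spin":0},{"offset":[0.001,0,-0.0095],"spin":0},{"offset":[0.001,0,-0.0095],"spin":0},{"offset":[0.001,0,-0.0095],"spin":0},{"offset":[0.001,0,-0.0095],"spin":0}]'
```

```text
clock: 4.0
eef_pos: [473.6, -53.8, 101.6]
eef_rot: [3.141, 0.002, -3.137]
wrist_force: [-0.2, 1.2, 0.7]
finger_gap: -0.1
clock: 4.67
eef_pos: [475.7, -53.7, 93.1]
eef_rot: [3.141, 0.005, -3.138]
wrist_force: [3.2, 1.7, 6.0]
finger_gap: 0.6
```

```bash
python3 -m crank '[{"offset":[0,0,-0.002],"spin":0},{"offset":[0,0,-0.004],"spin":0},{"offset":[0,0,-0.005],"spin":0},{"offset":[0,0,-0.005],"spin":0},{"offset":[-0.003,0,0.02],"spin":0},{"offset":[-0.01,0,0.05],"spin":0},{"offset":[-0.02,0.01,0.09],"spin":0},{"offset":[-0.03,0.02,0.12],"spin":0}]'
python3 -m crank '[{"offset":[0,0.01,0.03],"spin":0},{"offset":[0,0.02,0.06],"spin":0},{"offset":[0,0.04,0.09],"spin":0},{"offset":[0,0.05,0.09],"spin":0},{"offset":[0,0.05,0.09],"spin":0},{"offset":[0,0.05,0.09],"spin":0},{"offset":[0,0.05,0.09],"spin":0},{"offset":[0,0.05,0.09],"spin":0}]' 0.5
python3 - <<'E'
from h import *
c,s=wcam(); save(c,"w2.png",scale=1.5)
print(s["clock"],s["eef_pos"])
for n,cc in (("w",c),("t",manip.camera("top")),("s",manip.camera("scene"))):
  for k in ("spent_center","cover_edge"):
    print(n,k,[(np.round(d["location"],1),round(d["conf"],2)) for d in manip.search_frame(cc,k)[:3]])
E
```

```text
clock: 5.33
eef_pos: [445.3, -33.8, 215.5]
eef_rot: [3.142, 0.006, -3.138]
wrist_force: [0.6, 0.8, -0.6]
finger_gap: 0.2
clock: 6.0
eef_pos: [445.1, 15.7, 304.4]
eef_rot: [3.142, 0.004, -3.139]
wrist_force: [0.7, -0.1, 0.4]
finger_gap: 46.3
6.0 [445.05883706  15.67754524 304.39971449]
w spent_center []
w cover_edge [(array([660.1,  15.3, 197.2]), 0.69), (array([367. , 134.2,  75.1]), 0.58)]
t spent_center [(array([584.1,  17.4,  65.7]), 0.96), (array([768.1,  -0.9,   3.3]), 0.6)]
t cover_edge [(array([659.1,  10.7, 231.5]), 0.92)]
s spent_center [(array([474.7,  35.4,  94.2]), 0.27)]
s cover_edge [(array([674.3,  16.2, 202.8]), 0.63)]
```

View pics/w2.png

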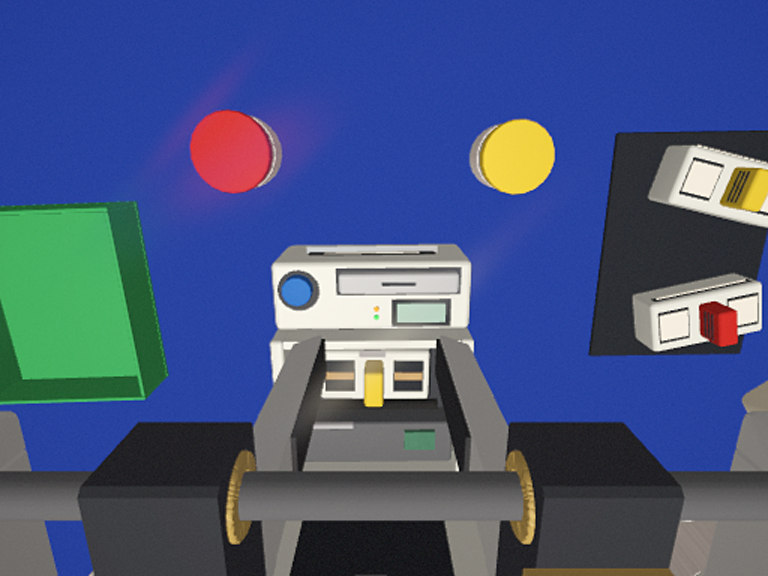

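The cover is open and the spent cartridge (brown cores) has its fin at (374,385). The fresh and red cartridges are on the mat at right.

```bash
python3 - <<'E'
from h import *
c,s=wcam()
print([np.array(proj(c,p))*1.5 for p in ((573,9,98),(555,9,98),(591,9,98),(555,9,68),(563-86,9-66,97))])
p=cv2.cvtColor(np.array(c["pixels"]),cv2.COLOR_RGB2HSV);m=cv2.inRange(p,(18,130,90),(35,255,255));m[:225]=0;m[:,300:]=0
ys,xs=np.nonzero(m);print(xs.min(),xs.max(),ys.min(),ys.max(),xs.mean(),ys.mean())
print(ray(c,xs.mean(),ys.max(),98),ray(c,xs.mean(),ys.min(),68),ray(c,297/1.5,291/1.5,97),ray(c,398/1.5,284/1.5,95))
for z in range(70,0,-20): pass
E
```

```text
[array([371.73415026, 386.93589531]), array([371.71086697, 369.41920338]), array([371.75688285, 404.03827689]), array([372.29876568, 355.58303108]), array([296.26590002, 287.68402841])]
149 254 246 362 187.82950423216445 307.18984280532044
[755.51234086 -85.39846009  98.        ] [569.98497504 -81.00920293  68.        ] [480.03307134 -56.5012663   97.        ] [473.81466847  32.11764916  95.        ]
```

```bash
python3 -m crank '[{"offset":[0.03,-0.001,-0.02],"spin":0},{"offset":[0.06,-0.003,-0.04],"spin":0},{"offset":[0.095,-0.006,-0.06],"spin":0},{"offset":[0.129,-0.006,-0.08],"spin":0},{"offset":[0.129,-0.006,-0.115],"spin":0},{"offset":[0.129,-0.006,-0.15],"spin":0},{"offset":[0.129,-0.006,-0.165],"spin":0},{"offset":[0.129,-0.006,-0.165],"spin":0}]' 0.5
python3 - <<'E'
from h import *
c,s=wcam(); save(c,"w3.png",(100,150,400,384),2.5)
print(s["clock"],s["eef_pos"],s["eef_rot"])
E
```

```text
clock: 7.17
eef_pos: [572.6, 10.3, 136.4]
eef_rot: [3.141, -0.001, -3.138]
wrist_force: [1.1, -0.5, 0.1]
finger_gap: 46.8
7.1667 [572.63646159  10.27322287 136.40348778] [ 3.14123215e+00 -8.72366138e-04 -3.13845117e+00]
```

View pics/w3.png

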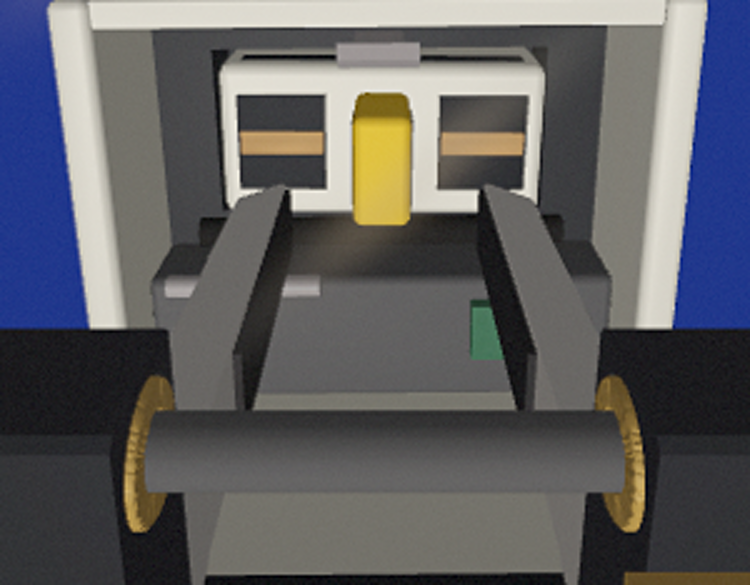

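```bash
python3 -m crank '[{"offset":[0.001,0,-0.03],"spin":0},{"offset":[0.001,0,-0.05],"spin":0},{"offset":[0.001,0,-0.06],"spin":0},{"offset":[0.001,0,-0.063],"spin":0},{"offset":[0.001,0,-0.063],"spin":0},{"offset":[0.001,0,-0.063],"spin":0},{"offset":[0.001,0,-0.063],"spin":0},{"offset":[0.001,0,-0.063],"spin":0}]' 0.5
python3 -m crank '[{"offset":[0,0,0],"spin":0},{"offset":[0,0,0],"spin":0},{"offset":[0,0,0],"spin":0},{"offset":[0,0,0],"spin":0},{"offset":[0,0,0],"spin":0},{"offset":[0,0,0],"spin":0},{"offset":[0,0,0.01],"spin":0},{"offset":[0,0,0.03],"spin":0}]' 0 30
python3 -m crank '[{"offset":[0,0,0.03],"spin":0},{"offset":[0,0,0.06],"spin":0},{"offset":[0,0,0.09],"spin":0},{"offset":[0,0,0.12],"spin":0},{"offset":[0,-0.03,0.13],"spin":0},{"offset":[-0.01,-0.07,0.13],"spin":0},{"offset":[-0.02,-0.11,0.13],"spin":0},{"offset":[-0.03,-0.15,0.13],"spin":0}]'
```

```text
clock: 7.88
eef_pos: [575.3, 10.2, 77.5]
eef_rot: [3.142, 0.005, -3.138]
wrist_force: [0.3, 0.4, 0.3]
finger_gap: 47.2
clock: 8.55
eef_pos: [574.1, 10.3, 106.1]
eef_rot: [3.141, 0.0, -3.138]
wrist_force: [-0.0, -0.9, -0.7]
finger_gap: 17.6
clock: 9.22
eef_pos: [543.3, -141.0, 237.1]
eef_rot: [3.141, 0.001, -3.137]
wrist_force: [0.7, 0.2, -1.3]
finger_gap: 17.8
```

```bash
python3 -m crank '[{"offset":[-0.005,-0.035,0],"spin":0},{"offset":[-0.01,-0.07,0],"spin":0},{"offset":[-0.02,-0.105,-0.01],"spin":0},{"offset":[-0.03,-0.14,-0.025],"spin":0},{"offset":[-0.031,-0.17,-0.045],"spin":0},{"offset":[-0.031,-0.178,-0.08],"spin":0},{"offset":[-0.031,-0.178,-0.115],"spin":0},{"offset":[-0.031,-0.178,-0.14],"spin":0}]'
python3 - <<'E'
from h import *
c,s=wcam(); save(c,"w4.png",scale=1); print(s["eef_pos"])
print([(np.round(d["location"],1),round(d["conf"],2)) for d in manip.search_frame(c,"takeback_in")[:3]])
E
```

```text
clock: 9.88
eef_pos: [511.2, -319.3, 94.6]
eef_rot: [3.14, -0.001, -3.139]
wrist_force: [1.1, 0.5, -1.7]
finger_gap: 17.8
[ 511.19322318 -319.31386678   94.56684935]
[(array([ 463.2, -316.8,    2.9]), 0.93)]
```

View pics/w4.png

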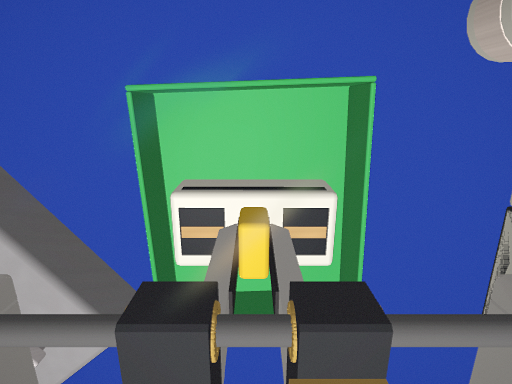

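Well inside the box. Now I'll lower, release and rise.

```bash
python3 -m crank '[{"offset":[0,0,-0.02],"spin":0},{"offset":[0,0,-0.03],"spin":0},{"offset":[0,0,-0.037],"spin":0},{"offset":[0,0,-0.041],"spin":0},{"offset":[0,0,-0.043],"spin":0},{"offset":[0,0,-0.043],"spin":0},{"offset":[0,0,-0.043],"spin":0},{"offset":[0,0,-0.043],"spin":0}]'
python3 -m crank '[{"offset":[0,0,0],"spin":0},{"offset":[0,0,0],"spin":0},{"offset":[0,0,0],"spin":0},{"offset":[0,0,0],"spin":0},{"offset":[0,0,0.02],"spin":0},{"offset":[0,0,0.06],"spin":0},{"offset":[0,0,0.10],"spin":0},{"offset":[0,0,0.14],"spin":0}]' 0.5
```

```text
clock: 10.65
eef_pos: [511.2, -318.0, 53.3]
eef_rot: [3.138, -0.003, -3.138]
wrist_force: [-8.1, 6.6, 14.8]
finger_gap: 17.5
clock: 11.32
eef_pos: [510.9, -317.8, 195.0]
eef_rot: [3.138, -0.004, -3.137]
wrist_force: [-0.1, 0.5, 0.1]
finger_gap: 47.0
```

```bash
python3 -m crank '[{"offset":[-0.005,0.04,0.01],"spin":0},{"offset":[-0.01,0.08,0.02],"spin":0},{"offset":[-0.02,0.12,0.02],"spin":0},{"offset":[-0.03,0.16,0.02],"spin":0},{"offset":[-0.04,0.2,0.02],"spin":0},{"offset":[-0.05,0.24,0.02],"spin":0},{"offset":[-0.06,0.28,0.02],"spin":0},{"offset":[-0.07,0.32,0.02],"spin":0}]'
python3 -m crank '[{"offset":[-0.005,0.04,0],"spin":-2},{"offset":[-0.01,0.08,0],"spin":-4},{"offset":[-0.02,0.12,0],"spin":-6},{"offset":[-0.03,0.16,0],"spin":-8},{"offset":[-0.04,0.2,0],"spin":-10},{"offset":[-0.05,0.24,0],"spin":-12},{"offset":[-0.05,0.28,0],"spin":-12},{"offset":[-0.05,0.315,0],"spin":-12}]'
python3 -m crank '[{"offset":[0,0.02,0],"spin":0},{"offset":[0,0.03,0],"spin":0},{"offset":[0,0.03,0],"spin":0},{"offset":[0,0.03,0],"spin":0},{"offset":[0,0.03,0],"spin":0},{"offset":[0,0.03,0],"spin":0},{"offset":[0,0.03,0],"spin":0},{"offset":[0,0.03,0],"spin":0}]'
python3 - <<'E'
from h import *
c,s=wcam(); save(c,"w5.png",scale=1.5); print(s["eef_pos"],s["eef_rot"])
for k in("fresh_center","fresh_mouth"):
  print([(np.round(d["location"],1),round(d["conf"],2),proj(c,d["location"])) for d in manip.search_frame(c,k)[:3]])
t=manip.camera("top");print([(np.round(d["location"],1),round(d["conf"],2)) for d in manip.search_frame(t,"spent_center")[:3]])
E
```

```text
clock: 11.98
eef_pos: [440.0, 3.8, 215.2]
eef_rot: [3.138, -0.003, -3.138]
wrist_force: [0.7, 0.4, -0.1]
finger_gap: 47.0
clock: 12.65
eef_pos: [389.1, 321.3, 215.5]
eef_rot: [3.137, -0.003, 2.937]
wrist_force: [1.7, -0.7, -0.1]
finger_gap: 47.3
clock: 13.32
eef_pos: [389.4, 350.7, 215.8]
eef_rot: [3.137, -0.002, 2.936]
wrist_force: [-0.5, 0.2, -0.2]
finger_gap: 46.9
[389.40636075 350.70015714 215.75825625] [ 3.13673094e+00 -2.41788800e-03  2.93559596e+00]
[(array([384.5, 353.9,  45.4]), 0.9, (np.float64(254.4490092210625), np.float64(171.85382627784585))), (array([354.9, 534. ,  42.1]), 0.76, (np.float64(407.36678838133537), np.float64(113.4080839289522)))]
[(array([387.7, 347.7,  47. ]), 0.91, (np.float64(249.7855746453222), np.float64(175.86030767734013))), (array([355.2, 536.3,  40.6]), 0.9, (np.float64(408.8045265646143), np.float64(113.204124708347)))]
[(array([ 505.4, -312.1,   39.9]), 0.66), (array([588.8,   6.6,  84.5]), 0.54)]
```

View pics/w5.png

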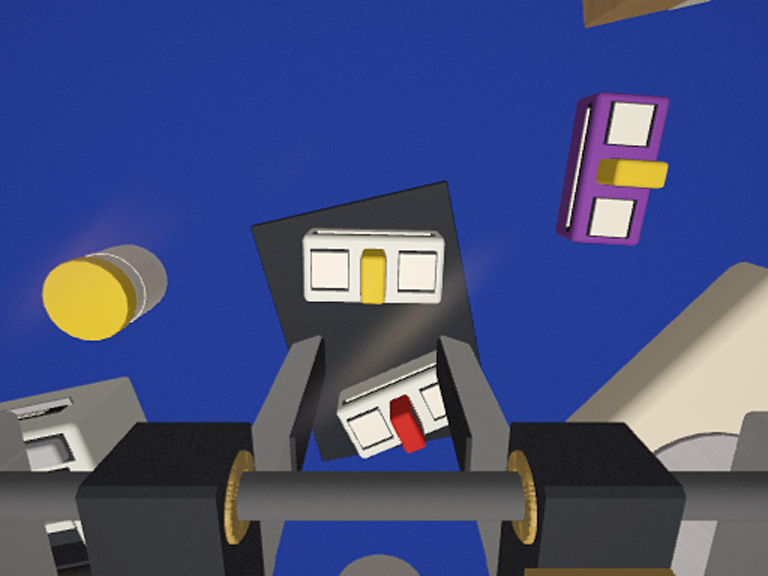

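The fresh cartridge is at (373,265) and square to the gripper. What looks like the mouth line is on its robot-side face at y≈233. I'll zoom in to confirm the mouth and compute the fin position.

```bash
python3 - <<'E'
from h import *
c,s=wcam(); save(c,"w6.png",(190,140,310,310),4); 
p=cv2.cvtColor(np.array(c["pixels"]),cv2.COLOR_RGB2HSV);m=cv2.inRange(p,(18,130,90),(35,255,255));m=m[150:215,225:275]
ys,xs=np.nonzero(m);xs=xs+225;ys=ys+150;u=xs.mean();print(xs.min(),xs.max(),ys.min(),ys.max(),u)
top=ray(c,u,ys.max()+.5,76);base=ray(c,u,ys.min(),46);print(top,base)
# predicted for centre (x,y), yaw
a=s["eef_rot"][2]-np.pi; d=np.array([np.cos(a),np.sin(a)]); print(a,"centre from fin-top rear edge",top[:2]-18*d,"from base front",base[:2]+18*d)
# body corners upper face z=46 front edge and back edge
for q in ((303,238),(443,238),(303,300),(442,302)): print(ray(c,q[0]/1.5,q[1]/1.5,46))
E
```

```text
240 256 166 202 247.64
[409.46384384 341.41069734  76.        ] [375.67170146 348.1218507   46.        ]
-0.20515307634168778 centre from fin-top rear edge [391.84130723 345.07760385] from base front [393.29423807 344.45494419]
[356.70908282 298.75485279  46.        ]
[378.43540009 403.37684576  46.        ]
[404.8136096  286.43094594  46.        ]
[428.91279464 394.09784556  46.        ]
```

View pics/w6.png

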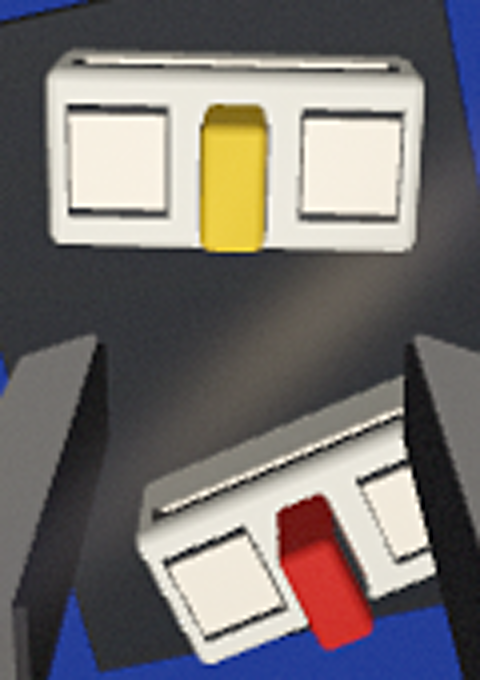

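The white label strip in the slot is on the robot side, so the mouth already faces -x. Its yaw is about -12° and its centre about (392,344). Descending.

```bash
python3 -m crank '[{"offset":[0.003,-0.007,-0.035],"spin":0},{"offset":[0.003,-0.007,-0.07],"spin":0},{"offset":[0.003,-0.007,-0.105],"spin":0},{"offset":[0.003,-0.007,-0.135],"spin":0},{"offset":[0.003,-0.007,-0.152],"spin":0},{"offset":[0.003,-0.007,-0.16],"spin":0},{"offset":[0.003,-0.007,-0.163],"spin":0},{"offset":[0.003,-0.007,-0.163],"spin":0}]' 0.5
python3 -m crank '[{"offset":[0,0,0],"spin":0},{"offset":[0,0,0],"spin":0},{"offset":[0,0,0],"spin":0},{"offset":[0,0,0],"spin":0},{"offset":[0,0,0],"spin":0},{"offset":[0,0,0],"spin":0},{"offset":[0,0,0],"spin":0},{"offset":[0,0,0],"spin":0}]' 0 40
python3 -m crank '[{"offset":[0,0,0.01],"spin":0},{"offset":[0,0,0.04],"spin":0},{"offset":[0,0,0.08],"spin":0},{"offset":[0,0,0.12],"spin":0},{"offset":[0,0,0.15],"spin":0},{"offset":[0.01,-0.02,0.17],"spin":2},{"offset":[0.025,-0.06,0.17],"spin":5},{"offset":[0.04,-0.09,0.17],"spin":8}]'
```

```text
clock: 14.28
eef_pos: [392.3, 344.4, 52.8]
eef_rot: [3.137, -0.003, 2.937]
wrist_force: [-0.0, -0.0, 0.6]
finger_gap: 47.2
clock: 14.95
eef_pos: [392.5, 344.6, 53.3]
eef_rot: [3.136, -0.002, 2.937]
wrist_force: [-1.0, -0.0, 6.9]
finger_gap: 17.9
clock: 15.62
eef_pos: [432.6, 253.5, 225.1]
eef_rot: [3.135, 0.0, 3.081]
wrist_force: [1.5, -0.8, -2.2]
finger_gap: 17.9
```

```bash
python3 -m crank '[{"offset":[0.02,-0.035,0],"spin":2},{"offset":[0.04,-0.07,0],"spin":3.5},{"offset":[0.06,-0.105,0],"spin":3.5},{"offset":[0.08,-0.14,0],"spin":3.5},{"offset":[0.10,-0.175,0],"spin":3.5},{"offset":[0.12,-0.21,0],"spin":3.5},{"offset":[0.136,-0.238,0],"spin":3.5},{"offset":[0.141,-0.243,-0.005],"spin":3.5}]'
python3 -m crank '[{"offset":[0,0,-0.01],"spin":0},{"offset":[0,0,-0.025],"spin":0},{"offset":[0,0,-0.04],"spin":0},{"offset":[0,0,-0.045],"spin":0},{"offset":[0,0,-0.045],"spin":0},{"offset":[0,0,-0.045],"spin":0},{"offset":[0,0,-0.045],"spin":0},{"offset":[0,0,-0.045],"spin":0}]'
python3 - <<'E'
from h import *
c,s=wcam(); save(c,"w7.png",(100,110,400,344),2.5); print(s["eef_pos"],s["eef_rot"])
x,y,z=s["eef_pos"]
for n,P in {"bayL":(543,67,56),"bayR":(543,-48,56),"cFL":(573.5-27,65,z-7),"finrear":(591.5,10,z+23)}.items(): print(n,(np.array(proj(c,P))-[100,110])*2.5)
E
```

```text
clock: 16.28
eef_pos: [575.1, 6.2, 220.9]
eef_rot: [3.136, 0.001, 3.138]
wrist_force: [0.2, -0.2, -2.6]
finger_gap: 17.3
clock: 16.95
eef_pos: [575.3, 6.4, 176.9]
eef_rot: [3.136, 0.003, 3.138]
wrist_force: [0.3, 0.2, -1.9]
finger_gap: 17.7
[575.32144605   6.44399494 176.85206082] [3.13621994e+00 2.54633842e-03 3.13830442e+00]
bayL [535.19214278 112.75940972]
bayR [242.26010621 113.63390716]
cFL [613.71473996 201.84180052]
finrear [397.34151665 426.03626096]
```

View pics/w7.png

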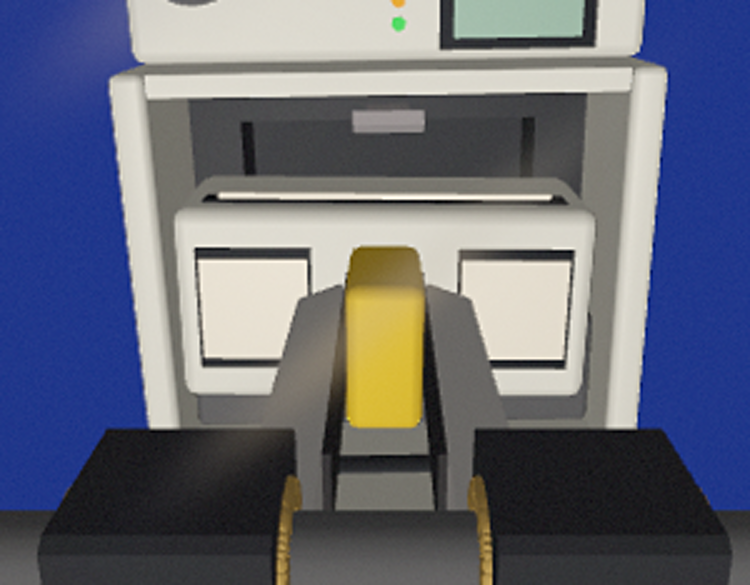

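```bash
python3 - <<'E'
from h import *
c,s=wcam()
def at(pos,rot):
    T=np.eye(4);T[:3,:3]=Ro.from_euler("xyz",rot).as_matrix();T[:3,3]=pos
    d=dict(c);d["extrinsics"]=np.linalg.inv(T@np.array(c["hand_eye"]));return d
d=at([572.636,10.273,136.4],[3.14123,-.00087,-3.13845])
g=lambda u,v:(u/2.5+100,v/2.5+150)
r=ray(d,*g(383,225),98);print("spent fin rear ->centre",r[0]-18,r[1])
for u in(222,545): r=ray(d,*g(u,65),67);print("spent body front edge",r,r[0]+27)
print("rear edge",ray(d,*g(383,213),68)[0]-27, "wall",ray(d,*g(380,27),110),ray(c,390/2.5+100,97/2.5+110,110))
g=lambda u,v:(u/2.5+100,v/2.5+110);z=s["eef_pos"][2]
r=ray(c,*g(385,427),z+23);print("fresh",r[0]-18,r[1])
for u in(177,597): r=ray(c,*g(u,209),z-8);print("fresh front edge",r,r[0]+27)
print("rear",ray(c,*g(385,394),z-7)[0]-27)
print(manip.read_state()["eef_pos"])
E
```

```text
spent fin rear ->centre 574.1075393305683 10.617886925251405
spent body front edge [548.95657333 -43.0212033   67.        ] 575.9565733334816
spent body front edge [548.48838916  64.08260472  67.        ] 575.4883891561626
rear edge 574.5504384439635 wall [528.11871899   9.58731906 110.        ] [528.64864645   9.25101194 110.        ]
fresh 573.7217841715285 7.0547005562035645
fresh front edge [548.27583787 -45.40925492 168.69578309] 575.2758378668473
fresh front edge [548.65158863  61.13004732 168.69578309] 575.6515886336123
rear 573.6067047543163
[575.24865639   6.29756839 176.51813805]
```

x matches the spent cartridge's seat within 1 mm, and y needs about +3 mm. Lowering in stages.

```bash
python3 -m crank '[{"offset":[0.0005,0.003,0],"spin":0},{"offset":[0.0005,0.003,-0.02],"spin":0},{"offset":[0.0005,0.003,-0.04],"spin":0},{"offset":[0.0005,0.003,-0.055],"spin":0},{"offset":[0.0005,0.003,-0.065],"spin":0},{"offset":[0.0005,0.003,-0.068],"spin":0},{"offset":[0.0005,0.003,-0.068],"spin":0},{"offset":[0.0005,0.003,-0.068],"spin":0}]'
python3 -m crank '[{"offset":[0,0,-0.005],"spin":0},{"offset":[0,0,-0.01],"spin":0},{"offset":[0,0,-0.014],"spin":0},{"offset":[0,0,-0.018],"spin":0},{"offset":[0,0,-0.021],"spin":0},{"offset":[0,0,-0.023],"spin":0},{"offset":[0,0,-0.023],"spin":0},{"offset":[0,0,-0.023],"spin":0}]'
```

```text
clock: 17.72
eef_pos: [576.2, 9.3, 109.4]
eef_rot: [3.136, 0.003, 3.138]
wrist_force: [-0.6, 0.5, -1.8]
finger_gap: 17.6
clock: 18.38
eef_pos: [576.2, 9.4, 86.2]
eef_rot: [3.136, 0.003, 3.138]
wrist_force: [0.7, 0.2, -0.9]
finger_gap: 17.7
```

```bash
python3 -m crank '[{"offset":[0,0,-0.003],"spin":0},{"offset":[0,0,-0.006],"spin":0},{"offset":[0,0,-0.008],"spin":0},{"offset":[0,0,-0.010],"spin":0},{"offset":[0,0,-0.0115],"spin":0},{"offset":[0,0,-0.0115],"spin":0},{"offset":[0,0,-0.0115],"spin":0},{"offset":[0,0,-0.0115],"spin":0}]'
```

```text
clock: 19.05
eef_pos: [576.6, 9.6, 75.4]
eef_rot: [3.136, 0.004, 3.138]
wrist_force: [-0.6, 2.7, 5.5]
finger_gap: 17.6
```

Seated on the floor (5.5 N). Releasing and rising.

```bash
python3 -m crank '[{"offset":[0,0,0],"spin":0},{"offset":[0,0,0],"spin":0},{"offset":[0,0,0],"spin":0},{"offset":[0,0,0],"spin":0},{"offset":[0,0,0.01],"spin":0},{"offset":[0,0,0.04],"spin":0},{"offset":[0,0,0.08],"spin":0},{"offset":[0,0,0.12],"spin":0}]' 0.4
python3 -m crank '[{"offset":[-0.01,0,0.04],"spin":0},{"offset":[-0.02,0,0.08],"spin":0},{"offset":[-0.03,0,0.11],"spin":0},{"offset":[-0.04,0,0.12],"spin":0},{"offset":[-0.04,0,0.12],"spin":0},{"offset":[-0.04,0,0.12],"spin":0},{"offset":[-0.04,0,0.12],"spin":0},{"offset":[-0.04,0,0.12],"spin":0}]' 0
python3 - <<'E'
from h import *
c,s=wcam(); save(c,"w8.png",(100,150,420,384),2.4); print(s["eef_pos"],s["eef_rot"])
E
```

```text
clock: 19.72
eef_pos: [576.0, 9.6, 197.1]
eef_rot: [3.136, 0.003, 3.138]
wrist_force: [0.5, 0.8, 1.1]
finger_gap: 37.7
clock: 20.38
eef_pos: [536.0, 9.6, 315.5]
eef_rot: [3.136, 0.0, 3.138]
wrist_force: [0.8, -0.7, -0.4]
finger_gap: 0.5
[536.0042728    9.59909455 315.54209928] [3.13580061e+00 1.72718332e-04 3.13815109e+00]
```

View pics/w8.png

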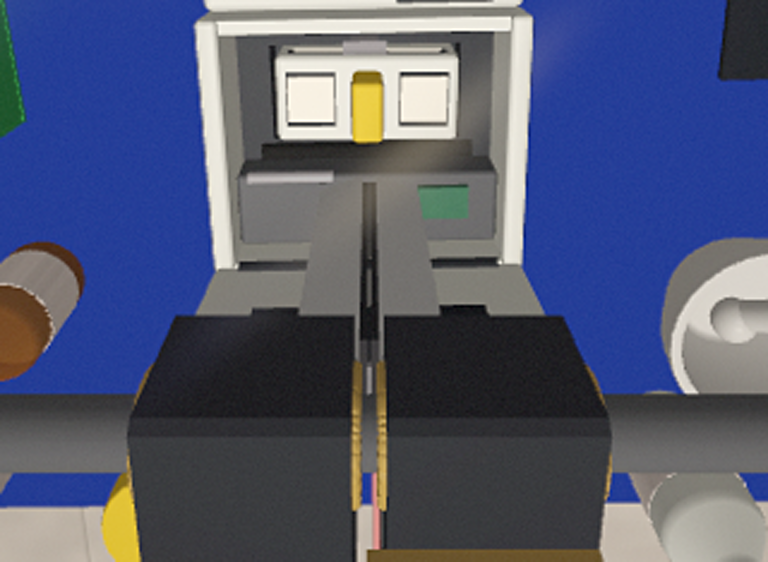

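The fresh cartridge sits level in the bay and the cover is still open. Now I'll go over and behind the cover.

```bash
python3 -m crank '[{"offset":[0.03,0,0],"spin":0},{"offset":[0.065,0,0],"spin":0},{"offset":[0.10,0,0],"spin":0},{"offset":[0.135,0,0],"spin":0},{"offset":[0.165,0,0],"spin":0},{"offset":[0.174,0,0],"spin":0},{"offset":[0.174,0,-0.01],"spin":0},{"offset":[0.174,0,-0.02],"spin":0}]'
python3 -m crank '[{"offset":[0,0,-0.03],"spin":0},{"offset":[0,0,-0.06],"spin":0},{"offset":[0,0,-0.06],"spin":0},{"offset":[0,0,-0.06],"spin":0},{"offset":[0,0,-0.06],"spin":0},{"offset":[0,0,-0.06],"spin":0},{"offset":[0,0,-0.06],"spin":0},{"offset":[0,0,-0.06],"spin":0}]'
```

```text
clock: 21.1
eef_pos: [710.7, 9.6, 293.1]
eef_rot: [3.136, -0.002, 3.138]
wrist_force: [0.1, -0.5, -1.3]
finger_gap: 0.9
clock: 21.77
eef_pos: [711.0, 9.6, 234.5]
eef_rot: [3.136, 0.0, 3.138]
wrist_force: [0.1, 0.8, 0.0]
finger_gap: 0.6
```

```bash
python3 -m crank '[{"offset":[-0.018,0,0.002],"spin":0},{"offset":[-0.034,0,0.005],"spin":0},{"offset":[-0.049,0,0.0055],"spin":0},{"offset":[-0.062,0,0.004],"spin":0},{"offset":[-0.074,0,0.001],"spin":0},{"offset":[-0.087,0,-0.003],"spin":0},{"offset":[-0.099,0,-0.009],"spin":0},{"offset":[-0.110,0,-0.015],"spin":0}]'
```

```text
clock: 22.43
eef_pos: [600.9, 9.4, 220.4]
eef_rot: [3.136, 0.003, 3.138]
wrist_force: [2.9, -0.8, -0.1]
finger_gap: 0.6
```

```bash
python3 -m crank '[{"offset":[-0.0105,0,-0.009],"spin":0},{"offset":[-0.020,0,-0.017],"spin":0},{"offset":[-0.029,0,-0.027],"spin":0},{"offset":[-0.037,0,-0.037],"spin":0},{"offset":[-0.0435,0,-0.0485],"spin":0},{"offset":[-0.049,0,-0.060],"spin":0},{"offset":[-0.0535,0,-0.0725],"spin":0},{"offset":[-0.0565,0,-0.085],"spin":0}]'
```

```text
clock: 23.1
eef_pos: [544.4, 9.2, 136.0]
eef_rot: [3.137, 0.004, 3.138]
wrist_force: [-0.2, -1.2, 2.9]
finger_gap: 0.4
```

```bash
python3 -m crank '[{"offset":[-0.001,0,-0.004],"spin":0},{"offset":[-0.002,0,-0.008],"spin":0},{"offset":[-0.002,0,-0.011],"spin":0},{"offset":[-0.002,0,-0.013],"spin":0},{"offset":[-0.002,0,-0.0145],"spin":0},{"offset":[-0.002,0,-0.0155],"spin":0},{"offset":[-0.002,0,-0.0155],"spin":0},{"offset":[-0.002,0,-0.0155],"spin":0}]'
```

```text
clock: 23.77
eef_pos: [542.6, 9.2, 121.6]
eef_rot: [3.137, 0.005, 3.138]
wrist_force: [-6.5, 0.1, 11.1]
finger_gap: 1.0
```

```bash
python3 -m crank '[{"offset":[0.001,0,-0.001],"spin":0},{"offset":[0.001,0,-0.0015],"spin":0},{"offset":[0.001,0,-0.0015],"spin":0},{"offset":[0.001,0,0.002],"spin":0},{"offset":[0,0,0.006],"spin":0},{"offset":[0,0,0.02],"spin":0},{"offset":[0,0,0.05],"spin":0},{"offset":[0,0,0.08],"spin":0}]'
python3 -m crank '[{"offset":[-0.02,0,0.03],"spin":0},{"offset":[-0.04,0,0.05],"spin":0},{"offset":[-0.07,0.01,0.05],"spin":0},{"offset":[-0.1,0.01,0.05],"spin":0},{"offset":[-0.12,0.01,0.05],"spin":0},{"offset":[-0.12,0.01,0.05],"spin":0},{"offset":[-0.12,0.01,0.05],"spin":0},{"offset":[-0.12,0.01,0.05],"spin":0}]'
python3 - <<'E'
from h import *
c,s=wcam(); save(c,"w9.png",scale=1.5); print(s["eef_pos"],s["eef_rot"])
E
```

```text
clock: 24.43
eef_pos: [542.2, 9.2, 202.0]
eef_rot: [3.137, 0.003, 3.138]
wrist_force: [0.5, 0.1, -0.1]
finger_gap: 0.6
clock: 25.1
eef_pos: [422.9, 19.2, 252.3]
eef_rot: [3.137, 0.004, 3.138]
wrist_force: [-0.3, 1.0, -0.2]
finger_gap: 0.5
[422.8542724   19.18319315 252.28586256] [3.13654763 0.0040476  3.13800069]
```

View pics/w9.png

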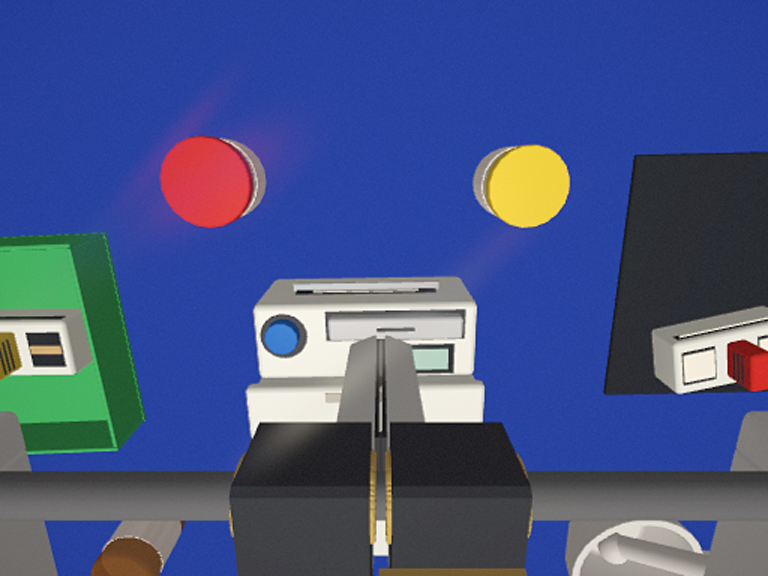

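The cover stays shut. The feed bar's mark is at (396,330).

```bash
python3 - <<'E'
from h import *
c,s=wcam()
for q in((396,330),(328,325),(465,323)): print(ray(c,q[0]/1.5,q[1]/1.5,95))
print(ray(c,281/1.5,336/1.5,97),s["eef_pos"])
E
```

```text
[473.13427022  32.4191483   95.        ]
[468.76428537 -20.48107235  95.        ]
[467.51418737  86.00630202  95.        ]
[476.99596603 -57.12142639  97.        ] [422.9176446   19.16785326 252.05309581]
```

```bash
python3 -m crank '[{"offset":[0.02,0.005,-0.03],"spin":0},{"offset":[0.04,0.01,-0.06],"spin":0},{"offset":[0.0495,0.014,-0.09],"spin":0},{"offset":[0.0495,0.014,-0.12],"spin":0},{"offset":[0.0495,0.014,-0.14],"spin":0},{"offset":[0.0495,0.014,-0.15],"spin":0},{"offset":[0.0495,0.014,-0.152],"spin":0},{"offset":[0.0495,0.014,-0.152],"spin":0}]' 0
python3 -m crank '[{"offset":[0,0,-0.003],"spin":0},{"offset":[0,0,-0.006],"spin":0},{"offset":[0,0,-0.008],"spin":0},{"offset":[0,0,-0.0095],"spin":0},{"offset":[0,0,-0.011],"spin":0},{"offset":[0,0,-0.011],"spin":0},{"offset":[0,0,-0.011],"spin":0},{"offset":[0,0,-0.011],"spin":0}]'
```

```text
clock: 25.87
eef_pos: [472.7, 33.1, 100.0]
eef_rot: [3.137, 0.003, 3.138]
wrist_force: [0.3, -0.1, 0.9]
finger_gap: 0.6
clock: 26.53
eef_pos: [473.5, 33.1, 90.1]
eef_rot: [3.137, 0.005, 3.138]
wrist_force: [-0.5, -0.2, 9.5]
finger_gap: 0.5
```

```bash
python3 -m crank '[{"offset":[0,0,-0.0015],"spin":0},{"offset":[0,0,-0.0015],"spin":0},{"offset":[0,0,-0.0015],"spin":0},{"offset":[0,0,0.01],"spin":0},{"offset":[0,0,0.03],"spin":0},{"offset":[0,0,0.06],"spin":0},{"offset":[-0.01,0,0.1],"spin":0},{"offset":[-0.03,0,0.14],"spin":0}]'
python3 -m crank '[{"offset":[-0.02,0,0.03],"spin":0},{"offset":[-0.04,0,0.05],"spin":0},{"offset":[-0.05,0,0.06],"spin":0},{"offset":[-0.05,0,0.06],"spin":0},{"offset":[-0.05,0,0.06],"spin":0},{"offset":[-0.05,0,0.06],"spin":0},{"offset":[-0.05,0,0.06],"spin":0},{"offset":[-0.05,0,0.06],"spin":0}]'
python3 - <<'E'
from h import *
t=manip.camera("top");save(t,"top2.png",scale=1.5)
print([(np.round(d["location"],1),round(d["conf"],2)) for d in manip.search_frame(t,"spent_center")[:3]])
E
```

```text
clock: 27.2
eef_pos: [444.6, 33.1, 228.7]
eef_rot: [3.137, 0.004, 3.138]
wrist_force: [0.5, 0.4, 0.7]
finger_gap: 0.1
clock: 27.87
eef_pos: [394.8, 33.0, 287.7]
eef_rot: [3.137, 0.002, 3.138]
wrist_force: [0.1, -0.5, -0.3]
finger_gap: 0.3
[(array([ 359.5, -130. ,   61.1]), 0.61), (array([ 502.4, -311.3,   41.6]), 0.6)]
```

```bash
python3 - <<'E'
from h import *
a=cv2.imread("pics/top0.png").astype(int);b=cv2.imread("pics/top2.png").astype(int)
d=np.abs(a-b).max(2)
for n,(x0,y0,x1,y1) in {"cover":(392,240,488,325),"deck":(392,328,490,362),"red":(232,300,300,352),"freshspot":(232,365,300,420),"mortar":(265,180,335,250),"amber":(535,200,578,245),"jarY":(350,385,395,430),"jarR":(482,385,530,430),"spat":(422,175,460,238),"box":(555,280,650,380)}.items():
    print(n,(d[y0:y1,x0:x1]>40).mean().round(3))
manip.sign_off()
E
```

```text
cover 0.001
deck 0.456
red 0.0
freshspot 0.479
mortar 0.0
amber 0.0
jarY 0.176
jarR 0.518
spat 0.0
box 0.185
the job is handed in; nothing more can be done
```

I ran the full sequence and handed the job in at about 28 s of the 72 s; the hand-in gives no verdict.

What was done:
- **Cover opened:** I pressed the release button and the wrist picture showed the cover up.
- **Spent cartridge:** it is in the green take-back box. A later wrist picture showed it there, and the detector puts it near the box's middle.
- **Fresh cartridge:** I set it in the bay with its label strip facing the front. It touched down at the expected height with about 5.5 N, and a picture showed it level.
- **Cover closed:** I pushed it over in an arc and pressed it down with about 11 N. It stayed shut after I let go.
- **Feed bar:** I pressed it at its middle mark, about 4.9 mm down with 9.5 N, then let it come up.

Last checks:
- **Match the start picture:** in the final top picture the cover, red-grip cartridge, mortar, bottle and spatula regions are unchanged.
- **Do not match:** the printer deck and both jar regions differ from the start. I put this down to the arm standing in front of them but could not confirm it, because the 12-picture limit was used up. The jars looked in place in the wrist picture before the feed press. I did not see the button and feed bar back up after the feed press.
- **Low-confidence detection:** the last search for the spent cartridge scored 0.6 in the box, with a false hit of 0.61 near the red jar.
- **Not measured:** the cover latch and the feed bar's tilt were not read directly. The cover staying shut and the press at the middle mark are the only evidence for them.

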